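Clamp a metal blank in the engraving fixture

TASK

Lay the rectangular metal blank flat on the fixture's bed between the open jaws, in the middle of the jaws and with its long sides along them, and let go of it. Then take the handwheel by its crank handle and wind it clockwise, more than a full turn, until you feel the jaw gripping the blank firmly against the fence; stop there without forcing it, and let go. Leave the disc, the pen and the scanner where they lie.

Things in the scene. Friction and masses are not known exactly. Their poses are not given: they have to be found in the camera images.
- blank_center (a point): The blank: a plain bare-aluminium rectangular block 50 x 34 x 12 mm (its x, y, z), 55 g, lying flat and loose on the bench. The point is its centre, half-way up; z up. It is not the round aluminium disc; the two may be in either place. If it is gripped across its 50 mm length the fingers stay clear of the jaws.
- vise: Clamping fixture, fixed to the bench: aluminium plate 120 (x) x 290 (y) x 25 mm. Origin on the bench below the plate, which spans y = -160 to +130 mm. Handwheel axis at y = -100 mm. The moving jaw slides to +y, towards the fence (steel block). Jaw and fence are 64 mm long in x, 22 mm high above the plate. The operator set the fence: its face is anywhere from y = 80 to 90 mm, not known beforehand.
- vise_bed (a point): Middle of the loading space between open jaw and fence, on the plate's upper face (25 mm above the bench), with the fixture's axes. Here the blank goes, its 50 mm length along the fixture's x, its 34 mm width along y. At the start there are at least 29 mm free to jaw and to fence from this point. The closing jaw pushes the blank along the bed.
- jaw_front (a point): Middle of the front face of the moving jaw, 11 mm above the plate. This thin steel face plate is carried on springs (12 N per mm, 9 mm of travel) in front of the dark jaw block, so the wheel's torque rises smoothly once the blank is tight. A firm grip is 15 N of clamping or more, 40 N is ideal, above 75 N is forced and marks the blank.
- wheel (a joint): Wheel angle, rad, grows clockwise seen from above, closing the jaw 4 mm per rad. 0 = fully open; starts at 0 to 0.5; stop at 13. The blank gets tight somewhere from 7.0 to 9.5: feel for it. Steady drag 0.28 N m (6 N at the handle); stays where left. Each N of clamping adds 0.004 N m (0.09 N at the handle): 15 N comes 0.3 rad past first tightness, 40 N 0.85 rad (3.5 N over the drag), 75 N 1.55 rad.
- wheel_axis (a point): Centre of the steel spoked handwheel (rim 116 mm over all, its top at z = 74 mm above the bench), on its vertical axis, 70 mm above the bench.
- crank_handle (a point): The upright black crank handle on the wheel's rim, 21 mm thick and 50 mm tall (z = 77 to 127 mm above the bench), 45 mm off the wheel's axis. The point is its centre line, 107 mm above the bench. It revolves freely on its pin, so a gripper holding it may keep its own heading while it goes round. While the hand pauses, the felt drag falls to about half, the clamping stays.
- disc: A round aluminium disc 42 mm in diameter and 10 mm thick, lying on the bench. To be left alone. Origin under its centre.
- pen: A dark metal pen 122 mm long, 14 mm high, lying on the bench. To be left alone. Origin under its middle.
- scanner: A grey and black hand barcode scanner, about 195 x 55 x 55 mm, lying on the bench. To be left alone. Origin under it.
Not all that is in view belongs to the job. What is shaped like the part that bears blank_center but brown or orange is not meant.

How it is judged:
On the way, in this order (a step that is already met when the one before it is completed fails the run):
1. the blank lies flat on the bed between the open jaws, let go (x of blank_center in the frame of vise between -0.015 and 0.015 m and z of blank_center in the frame of vise between 0.027 and 0.035 m and y of blank_center in the frame of vise between 0.03 and 0.073 m and angle between the x axis of blank_center and the x axis of vise, either way round below 0.3 rad and contact force between the fingers and blank below 0.3 N and value of joint wheel below 3 rad), for 0.2 s.
2. the handwheel has been wound more than a full turn (value of joint wheel above 6.8 rad), for 0.1 s.
At the end, for the whole second after the job is handed in: The blank lies flat on the bed (its centre within 15 mm of the middle of the jaws lengthwise, 27 to 35 mm above the bench), square between jaw and fence to within 0.1 rad, clamped with more than 15 N, the wheel more than 6.8 rad wound and at rest (x of blank_center in the frame of vise between -0.015 and 0.015 m and z of blank_center in the frame of vise between 0.027 and 0.035 m and angle between the x axis of blank_center and the x axis of vise, either way round below 0.1 rad and contact force between jaw_face and blank above 15 N and value of joint wheel above 6.8 rad and velocity of joint wheel between -0.05 and 0.05 rad/s and linear speed of blank below 0.01 m/s); the robot touches nothing.
It fails at once if the blank is clamped with more than 75 N (contact force between jaw_face and blank above 75 N).
It fails at once if the disc, pen or scanner is moved more than 30 mm (distance of any of disc, pen, scanner from where it was at the start of the episode above 0.03 m).
It also fails if it takes over 72 s, if anything falls off the work surface, if the arm or the gripper's body presses on something with over 40 N, if the wrist force passes 120 N, or if a joint passes its speed limit or range.

ROBOT

A 7-joint arm with a two-finger parallel gripper is mounted at the origin on the work surface. World frame = base frame: x ahead of the robot, y to its left, z up, the work surface at z = 0. Lengths are in m, angles in rad, forces in N, time in s.
With the tool pointing down it reaches from about 0.35 to 0.775 m from the base axis. Payload 3.1 kg.
Tool frame: the origin (TCP) lies between the finger pads; the fingertips stand 19 mm ahead of it and the grasp point (between the pads) is the TCP; z points along the fingers, y is the line along which they close (so a half turn about z gives the same grasp; the last joint's range is limited). The gripper opens to 85 mm and grips with 20 to 120 N. Pads are 22 mm wide; open, the fingers measure 114 mm over their backs; the gripper's body (76 mm by 85 mm) begins 54 mm behind the grasp point. The pads swing forward as they close: fully open they stand 13 mm farther back than shut.
Start: joints at [1.251, 0.311, 0.014, 1.512, -0.004, 1.319, -0.027], TCP at [0.151, -0.529, 0.25] pointing down, gripper open.
Joint ranges: [-2.7, 2.7], [-0.3, 1.91], [-1.27, 1.3], [0.12, 2.57], [-1.44, 4.58], [0.2, 2.03], [-3.05, 3.05]. Speed limits (rad/s): [2.79, 2.79, 3.14, 3.14, 3.14, 3.14, 3.14].

INTERFACE

Orientations are given as a rotation vector (axis times angle).
In Python, from rig import bot, optics gives the robot as it stands. The module is installed in compiled form; this text tells all that it offers.
- The arm moves only by the tool arm_command, never from a script. Its argument "plan" is a list that holds one entry, the list of rows, each a list of 5 numbers: the opening, from -1 (shut) to 1 (fully open), then the shift along the tool's x, y, z in mm, then the turn about the tool's z in rad. In form: [[[jaw, tx, ty, tz, roll], ...]]. A call has 1 to 10 rows; each row shifts and turns the commanded pose from where the row before left it, along the tool's axes as they then stand; what a row does not reach is not made up. A row lasts 1/12 s, in which the tool goes at most 41.7 mm and 7.16 degrees, less where a joint would pass 70% of its speed; a pose out of reach is approached as far as the arm can. A call is refused whole if a number of a shift passes 41.7 or a number of a turn 0.125, either way. A call with a gripper value outside its range is refused whole. The fingers move at their own pace and stop on an object; the grip force is fixed at half the most. Time passes only in rows, so rows that do not move let the fingers close. It gives the time, the measured TCP pose, the force, the opening and the grip force at its end, in the units of the state.
- bot.sense(): the state, without advancing time (a new reading comes with each control period).
- optics.get_image(name): name is "side" or "top"; returns the picture (480x640x3 uint8, blue, green, red); there is no depth.
- optics.camera_params(name): a dict with "intrinsics" (3x3 intrinsics, pixels), "view" (4x4, takes a point from world to camera coordinates). Camera axes: x right, y down, z forward; pixel columns grow to the right and rows downward; lengths in m; the calibration is good to about 2 mm. A picture is of the moment at which its call begins. camera_params takes no time and is no camera call.
- bot.hand_in(): hands the job in; it is judged then, once.
The state is a dict: "time": time; "qpos": joint angles; "dq": joint speeds; "tau": joint torques, N m; "position": TCP position; "tcp_rot": TCP orientation; "contact_force": force on the tool from outside, world axes, zero at the start; "wrist_torque": the same for the moment, N m; "width": finger opening in m; "grasp_force": force on a finger pad.
Only numpy, scipy, OpenCV 4.12 (cv2) and the standard library are available. Lean on these libraries where they do the work, as an engineer would, in place of code of your own. Each camera call takes 0.05 s, during which the arm holds its last target. There are 200 camera calls.

## Working session

There is one attempt and no reset: what is moved stays moved. The work goes in short steps, Python scripts to look and compute and a tool call to move; the robot and the scene stay as the last step left them, time stands still between calls to the robot, and variables do not carry over. Pictures are saved under pics/ and viewed, at most 10 in all, crops included, and the job is handed in when it is done.

Besides the shell and the picture viewer there is one more tool, called after ">>>" as name([rows], argument=value, ...), one row to a line, values as JSON. arm_command: Moves the arm, as the interface text tells. Its arguments: {"type":"object","properties":{"plan":{"type":"array","items":{"type":"array","items":{"type":"array","items":{"type":"number"}}}}},"required":["plan"]}

```bash
mkdir -p pics
cat > h.py <<'E'
import numpy as np, cv2
from rig import bot, optics
from scipy.spatial.transform import Rotation as R
def ray(name,u,v,z):
    p=optics.camera_params(name);K=np.array(p["intrinsics"]);V=np.array(p["view"])
    d=V[:3,:3].T@np.linalg.solve(K,[u,v,1.]);o=-V[:3,:3].T@V[:3,3]
    return o+d*(z-o[2])/d[2]
def proj(name,P):
    p=optics.camera_params(name);K=np.array(p["intrinsics"]);V=np.array(p["view"])
    c=V[:3,:3]@np.array(P)+V[:3,3];q=K@c;return q[:2]/q[2]
E
python3 - <<'E'
from h import *
for n in("top","side"):
    cv2.imwrite(f"pics/{n}0.png",optics.get_image(n))
    p=optics.camera_params(n);V=np.array(p["view"]);print(n,np.round(p["intrinsics"],1).tolist(),np.round(V,3).tolist(),-V[:3,:3].T@V[:3,3])
s=bot.sense();print({k:np.round(v,3) for k,v in s.items()}); print(R.from_rotvec(s["tcp_rot"]).as_matrix().round(3))
E
```

```text
top [[613.3, 0.0, 317.8], [0.0, 613.3, 234.8], [0.0, 0.0, 1.0]] [[0.015, -1.0, 0.014, -0.106], [-0.985, -0.017, -0.169, 0.564], [0.169, -0.011, -0.985, 1.196], [0.0, 0.0, 0.0, 1.0]] [ 0.35509312 -0.08392858  1.27568996]
side [[468.3, 0.0, 325.7], [0.0, 468.3, 241.8], [0.0, 0.0, 1.0]] [[-0.857, -0.515, -0.011, 0.423], [-0.394, 0.669, -0.63, 0.342], [0.332, -0.536, -0.777, 0.847], [0.0, 0.0, 0.0, 1.0]] [0.21715823 0.44255404 0.87800643]
{'time': np.float64(0.1), 'qpos': array([ 1.251,  0.312,  0.014,  1.513, -0.004,  1.319, -0.027]), 'dq': array([-0.001, -0.003,  0.   , -0.005,  0.   , -0.001, -0.002]), 'tau': array([ 1.0000e-03, -3.8086e+01,  1.4700e-01, -2.3124e+01,  1.2000e-02,
        8.0000e-03, -0.0000e+00]), 'position': array([ 0.151, -0.528,  0.249]), 'tcp_rot': array([-3.109e+00, -4.350e-01,  1.000e-03]), 'contact_force': array([-0.419,  0.151,  0.514]), 'wrist_torque': array([ 0.01 , -0.017, -0.007]), 'grasp_force': np.float64(0.0), 'width': np.float64(0.086)}
[[ 0.962  0.274 -0.001]
 [ 0.274 -0.962  0.002]
 [-0.    -0.002 -1.   ]]
```

View pics/top0.png

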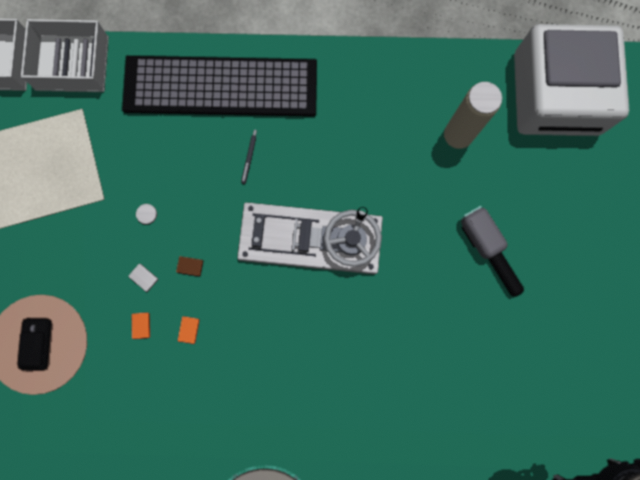

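View pics/side0.png

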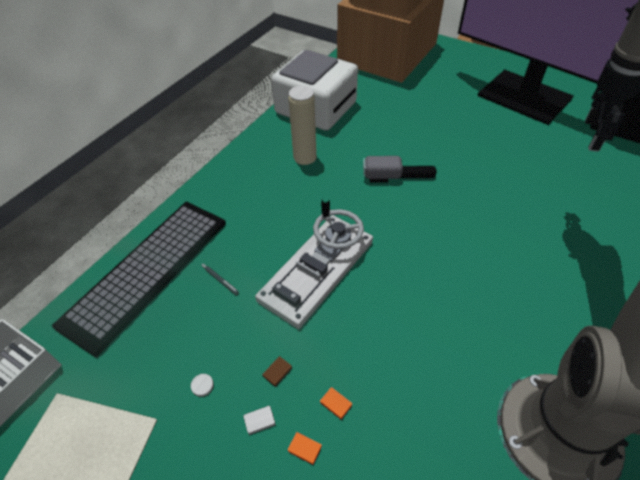

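The top view shows the blank at (143,278), the disc at (146,214), the fixture centred near (311,238) with its fence on the left, and the wheel at (352,240) with its handle top at (362,213). The side view shows the blank at (259,420) and the handle at (325,207).

Run:
```python
from h import *
im=cv2.imread("pics/top0.png")
hsv=cv2.cvtColor(im,cv2.COLOR_BGR2HSV)
m=((hsv[...,1]<60)&(hsv[...,2]>110)).astype(np.uint8)
sub=np.zeros_like(m);sub[255:300,120:165]=m[255:300,120:165]
c=max(cv2.findContours(sub,0,2)[0],key=cv2.contourArea)
(u,v),wh,a=cv2.minAreaRect(c);b=cv2.boxPoints(((u,v),wh,a))
print("blank px",u,v,wh,a)
W=np.array([ray("top",*p,0.012)for p in b]);print(W.round(4)); print("ctr",W.mean(0), [np.linalg.norm(W[i]-W[(i+1)%4]).round(4) for i in range(4)], [np.degrees(np.arctan2(*(W[(i+1)%4]-W[i])[1::-1])).round(1) for i in range(2)])
ng=((hsv[...,1]<100)).astype(np.uint8)
sub=np.zeros_like(m);sub[195:285,225:400]=ng[195:285,225:400]
c=max(cv2.findContours(sub,0,2)[0],key=cv2.contourArea)
r=cv2.minAreaRect(c);print("vise px",r)
W=np.array([ray("top",*p,0.025)for p in cv2.boxPoints(r)]);print(W.round(4),W.mean(0))
print([(np.linalg.norm(W[i]-W[(i+1)%4]).round(4),np.degrees(np.arctan2(*(W[(i+1)%4]-W[i])[1::-1])).round(1)) for i in range(4)])
print("handle",ray("top",362,213,.127))
print("wheel",ray("top",352,240,.074))
cv2.imwrite("pics/crop0.png",cv2.resize(im[190:290,225:400],None,fx=4.5,fy=4.5,interpolation=cv2.INTER_CUBIC))
```

```text
blank px 142.5930938720703 277.11724853515625 (24.545806884765625, 17.85149574279785) 40.23636245727539
[[0.4795 0.2925 0.012 ]
 [0.5081 0.2707 0.012 ]
 [0.4759 0.2302 0.012 ]
 [0.4476 0.2521 0.012 ]]
ctr [0.47777437 0.26137574 0.012     ] [np.float64(0.036), np.float64(0.0518), np.float64(0.0358), np.float64(0.0515)] [np.float64(-37.4), np.float64(-128.5)]
vise px ((310.07427978515625, 236.2574005126953), (142.09130859375, 62.58784103393555), 5.710593223571777)
[[ 0.514   0.0686  0.025 ]
 [ 0.6451  0.0605  0.025 ]
 [ 0.6202 -0.2349  0.025 ]
 [ 0.4896 -0.2217  0.025 ]] [ 0.56723129 -0.08188846  0.025     ]
[(np.float64(0.1314), np.float64(-3.5)), (np.float64(0.2965), np.float64(-94.8)), (np.float64(0.1312), np.float64(174.2)), (np.float64(0.2913), np.float64(85.2))]
handle [ 0.59623013 -0.18068018  0.127     ]
wheel [ 0.55223587 -0.16539038  0.074     ]
```

View pics/crop0.png

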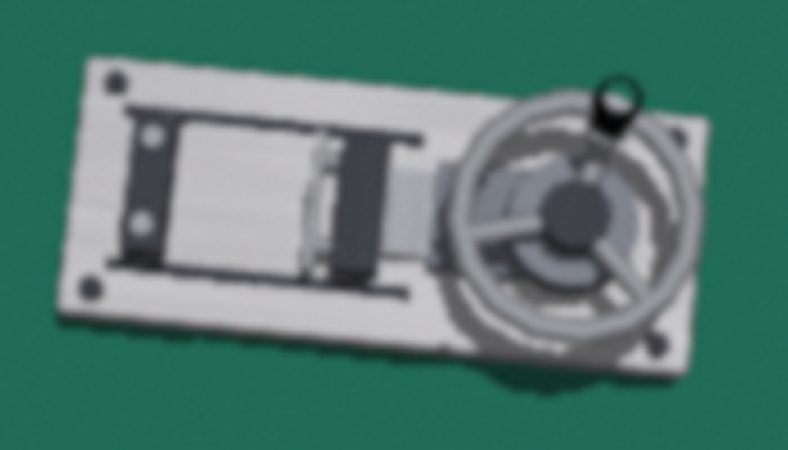

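The crop shows the plate corners at (90,58), (708,120), (685,375) and (60,312). The fence face is near x≈173, the jaw face near x≈310, the wheel centre at (578,214) and the handle top at about (620,95).

```bash
cat >> h.py <<'E'
def crop(p): return p[0]/4.5+225-.4, p[1]/4.5+190-.4
E
python3 - <<'E'
from h import *
C=np.array([ray("top",*crop(p),.025) for p in [(90,58),(708,120),(685,375),(60,312)]])
print(C.round(4)); yd=(C[0]+C[3]-C[1]-C[2]);yaw=np.arctan2(yd[1],yd[0])-np.pi/2
xd=C[0]+C[1]-C[2]-C[3];print("yaw",yaw,np.arctan2(xd[1],xd[0]),np.linalg.norm(yd)/2,np.linalg.norm(xd)/2)
ya=np.array([-np.sin(yaw),np.cos(yaw),0]);xa=np.array([np.cos(yaw),np.sin(yaw),0])
O=C.mean(0)+.015*ya;O[2]=0;print("O",O)
f=lambda P:(np.dot(P-O,xa).round(4),np.dot(P-O,ya).round(4))
w=ray("top",*crop((578,214)),.07);print("wheel",w,f(w), "expected",O-.1*ya)
for p in [(181,120),(165,268)]: print("fence",f(ray("top",*crop(p),.047)))
for p in [(318,135),(302,275),(330,135),(318,275)]: print("jaw",f(ray("top",*crop(p),.047)))
h=ray("top",*crop((620,95)),.127);print("handle",h,f(h),np.linalg.norm((h-w)[:2]))
print("side handle guess",proj("side",h),"blank",proj("side",[.4778,.2614,.012]))
im=cv2.imread("pics/side0.png")
g=(im.max(2)<45).astype(np.uint8);s=np.zeros_like(g);s[190:225,312:338]=g[190:225,312:338]
ys,xs=np.nonzero(s);print("black side",xs.min(),xs.max(),ys.min(),ys.max(),xs.mean(),ys.mean())
E
```

```text
[[ 0.6357  0.0558  0.025 ]
 [ 0.6114 -0.2309  0.025 ]
 [ 0.4927 -0.22    0.025 ]
 [ 0.517   0.0653  0.025 ]]
yaw -0.08467298895411446 -0.08562265659721106 0.2869885572773242 0.11917048318915893
O [ 0.56547626 -0.0674987   0.        ]
wheel [ 0.55867744 -0.16771692  0.07      ] (np.float64(0.0017), np.float64(-0.1004)) expected [ 0.55701908 -0.16714044  0.        ]
fence (np.float64(0.0305), np.float64(0.0815))
fence (np.float64(-0.0376), np.float64(0.0809))
jaw (np.float64(0.0299), np.float64(0.019))
jaw (np.float64(-0.0346), np.float64(0.0193))
jaw (np.float64(0.0305), np.float64(0.0135))
jaw (np.float64(-0.0339), np.float64(0.0122))
handle [ 0.60071897 -0.18139349  0.127     ] (np.float64(0.0447), np.float64(-0.1105)) 0.044210163662115394
side handle guess [325.9358421  198.96191688] blank [259.61968273 417.77554634]
black side 322 328 202 216 325.09473684210525 208.76842105263157
```

```bash
cat >> h.py <<'E'
def arc(xyz,ydeg,N):
    """constant row (tx,ty,tz,roll) repeated N times, to reach xyz with the tool's y at ydeg"""
    s=bot.sense();M=R.from_rotvec(s["tcp_rot"]).as_matrix()
    cur=np.arctan2(M[1,1],M[0,1]);th=-((np.radians(ydeg)-cur+np.pi)%(2*np.pi)-np.pi)
    D=M.T@(np.array(xyz)-s["position"]);a=th/N;D2=D[0]+1j*D[1]
    d=D2/N if abs(a)<1e-6 else D2*(1-np.exp(1j*a))/(1-np.exp(1j*N*a))
    print(N,"x",np.round([d.real*1e3,d.imag*1e3,D[2]*1e3/N],2),round(a,4),"total",np.round(D*1e3,1),round(th,3),"pos",s["position"].round(4),"ydir",np.degrees(cur).round(1),"z",M[:,2].round(3),"t",round(float(s["time"]),2),"F",s["contact_force"].round(1),"w",round(float(s["width"]),4),"g",round(float(s["grasp_force"]),1))
E
python3 -c "
from h import *
arc([.4778,.2614,.25],51.5,30)"
```

```text
30 x [3.466e+01 5.560e+00 2.000e-02] -0.0731 total [ 531.2 -669.7    0.7] -2.192 pos [ 0.1507 -0.5283  0.2493] ydir -74.1 z [-0.001  0.002 -1.   ] t 0.1 F [-0.4  0.2  0.5] w 0.0855 g 0.0
```

>>> arm_command([
  [[1,34.6,5.5,0,-0.073],[1,34.6,5.5,0,-0.073],[1,34.6,5.5,0,-0.073],[1,34.6,5.5,0,-0.073],[1,34.6,5.5,0,-0.073],[1,34.6,5.5,0,-0.073],[1,34.6,5.5,0,-0.073],[1,34.6,5.5,0,-0.073],[1,34.6,5.5,0,-0.073],[1,34.6,5.5,0,-0.073]],
])

```text
time: 0.93
position: [0.4607, -0.3792, 0.2495]
tcp_rot: [-2.748, -1.521, 0.001]
contact_force: [0.5, -0.0, 0.0]
width: 0.0857
grasp_force: 0.0
```

>>> arm_command([
  [[1,34.6,5.5,0,-0.073],[1,34.6,5.5,0,-0.073],[1,34.6,5.5,0,-0.073],[1,34.6,5.5,0,-0.073],[1,34.6,5.5,0,-0.073],[1,34.6,5.5,0,-0.073],[1,34.6,5.5,0,-0.073],[1,34.6,5.5,0,-0.073],[1,34.6,5.5,0,-0.073],[1,34.6,5.5,0,-0.073]],
])

```text
time: 1.77
position: [0.5906, -0.0619, 0.2495]
tcp_rot: [-2.024, -2.402, 0.001]
contact_force: [-0.5, 0.2, -1.1]
width: 0.0856
grasp_force: 0.0
```

```bash
python3 -c "
from h import *
arc([.4778,.2614,.15],51.5,10)"
```

```text
10 x [34.54  5.67  9.97] -0.0728 total [337.8 -56.2  99.7] -0.728 pos [ 0.5906 -0.0619  0.2495] ydir 9.8 z [-0.001  0.    -1.   ] t 1.77 F [-0.5  0.2 -1.1] w 0.0856 g 0.0
```

>>> arm_command([
  [[1,34.5,5.7,10,-0.073],[1,34.5,5.7,10,-0.073],[1,34.5,5.7,10,-0.073],[1,34.5,5.7,10,-0.073],[1,34.5,5.7,10,-0.073],[1,34.5,5.7,10,-0.073],[1,34.5,5.7,10,-0.073],[1,34.5,5.7,10,-0.073],[1,34.5,5.7,10,-0.073],[1,34.5,5.7,10,-0.073]],
])

```text
time: 2.6
position: [0.4782, 0.2611, 0.1494]
tcp_rot: [-1.033, -2.966, 0.0]
contact_force: [0.8, 0.3, 0.3]
width: 0.0856
grasp_force: 0.0
```

```bash
python3 -c "
from h import *
arc([.4778,.2614,.022],51.5,8)"
```

```text
8 x [6.000e-02 1.000e-02 1.593e+01] 0.0002 total [  0.4   0.  127.4] 0.002 pos [0.4782 0.2611 0.1494] ydir 51.6 z [-0.  0. -1.] t 2.6 F [0.8 0.3 0.3] w 0.0856 g 0.0
```

>>> arm_command([
  [[1,0,0,25,0],[1,0,0,25,0],[1,0,0,25,0],[1,0,0,20,0],[1,0,0,15,0],[1,0,0,8,0],[1,0,0,5,0],[1,0,0,4,0],[1,0,0,0,0]],
])

```text
time: 3.35
position: [0.4792, 0.2598, 0.0231]
tcp_rot: [-1.038, -2.965, 0.0]
contact_force: [-0.0, -0.5, -0.3]
width: 0.0857
grasp_force: 0.0
```

Run:
```python
from h import *
im=optics.get_image("side");u,v=proj("side",[.4778,.2614,.02]);u=int(u);v=min(int(v),400)
cv2.imwrite("pics/g1.png",cv2.resize(im[v-80:v+80,u-100:u+100],None,fx=3,fy=3,interpolation=cv2.INTER_CUBIC))
arc([.4778,.2614,.022],51.5,8)
```

```text
8 x [0.27 0.   0.21] -0.0002 total [2.2 0.  1.7] -0.002 pos [0.4795 0.26   0.0237] ydir 51.4 z [ 0.001  0.    -1.   ] t 3.4 F [-1.   0.1 -0.1] w 0.0855 g 0.0
```

View pics/g1.png

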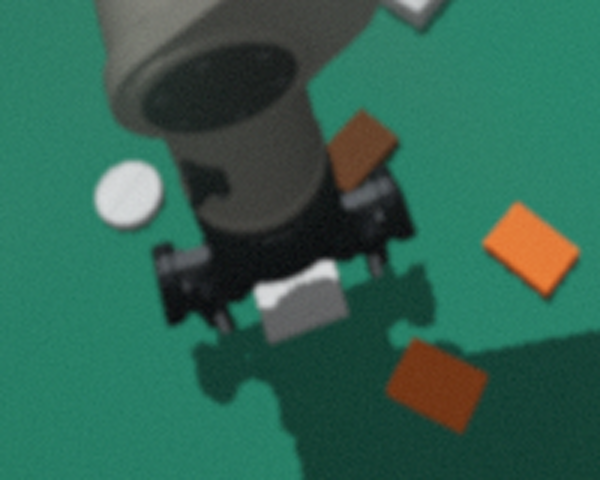

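The side crop shows the open fingers astride the blank (centre about (300,300)), clear of the disc at (130,195) and the coloured pieces.

>>> arm_command([
  [[1,2,0,2,0],[-0.2,0,0,0,0],[-0.2,0,0,0,0],[-0.2,0,0,0,0],[-0.2,0,0,0,0],[-0.2,0,0,0,0],[-0.2,0,0,0,0]],
])

```text
time: 3.98
position: [0.4783, 0.2617, 0.0223]
tcp_rot: [1.038, 2.964, 0.002]
contact_force: [-0.8, 0.2, 4.6]
width: 0.0477
grasp_force: 62.3
```

>>> arm_command([
  [[-0.5,0,0,-5,0],[-0.5,0,0,-15,0],[-0.5,0,0,-30,0],[-0.5,0,0,-40,0],[-0.5,0,0,-30,0],[-0.5,0,0,0,0]],
])

```text
time: 4.48
position: [0.4808, 0.2641, 0.1478]
tcp_rot: [1.036, 2.957, 0.015]
contact_force: [-0.2, 1.3, -0.4]
width: 0.0481
grasp_force: 62.0
```

Run:
```python
from h import *
im=optics.get_image("side");u,v=proj("side",[.4783,.2617,.13]);u=int(u);v=min(int(v),400)
cv2.imwrite("pics/g2.png",cv2.resize(im[v-80:v+80,u-100:u+100],None,fx=3,fy=3,interpolation=cv2.INTER_CUBIC))
arc([.5697,-.0177,.13],-4.9,10)
```

```text
10 x [-30.35  -4.4    1.45] 0.0982 total [-245.4 -163.    14.5] 0.982 pos [0.4795 0.2627 0.1449] ydir 51.4 z [ 0.007  0.004 -1.   ] t 4.53 F [ 0.6  1.7 -0.1] w 0.0478 g 62.0
```

View pics/g2.png

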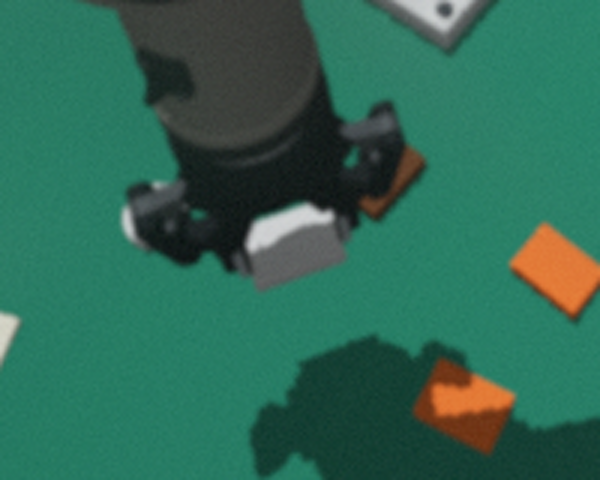

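The blank is held level between the fingers at about (297,247), clear of the bench.

>>> arm_command([
  [[-0.5,-30.3,-4.4,2,0.098],[-0.5,-30.3,-4.4,2,0.098],[-0.5,-30.3,-4.4,2,0.098],[-0.5,-30.3,-4.4,2,0.098],[-0.5,-30.3,-4.4,2,0.098],[-0.5,-30.3,-4.4,2,0.098],[-0.5,-30.3,-4.4,2,0.098],[-0.5,-30.3,-4.4,2,0.098],[-0.5,-30.3,-4.4,2,0.098],[-0.5,-30.3,-4.4,2,0.098]],
])

```text
time: 5.37
position: [0.5667, -0.0209, 0.1192]
tcp_rot: [-2.316, -2.12, 0.004]
contact_force: [0.9, -0.6, -0.1]
width: 0.0475
grasp_force: 61.9
```

>>> arm_command([
  [[-0.5,0,0,0,0],[-0.5,0,0,0,0],[-0.5,0,0,0,0]],
])

```text
time: 5.62
position: [0.5667, -0.0185, 0.1199]
tcp_rot: [-2.309, -2.126, 0.002]
contact_force: [0.6, 1.5, 0.2]
width: 0.0479
grasp_force: 61.9
```

Run:
```python
from h import *
im=optics.get_image("side");u,v=proj("side",[.5697,-.0177,.1]);u=int(u);v=int(v)
cv2.imwrite("pics/g3.png",cv2.resize(im[v-80:v+80,u-100:u+100],None,fx=3,fy=3,interpolation=cv2.INTER_CUBIC))
arc([.5697,-.0177,.048],-4.9,10)
```

```text
10 x [-0.02  0.28  7.23] 0.0005 total [-0.2  2.8 72.3] 0.005 pos [ 0.567  -0.0174  0.1203] ydir -4.6 z [-0.002  0.001 -1.   ] t 5.67 F [-0.4  0.1 -0.6] w 0.0478 g 61.9
```

View pics/g3.png

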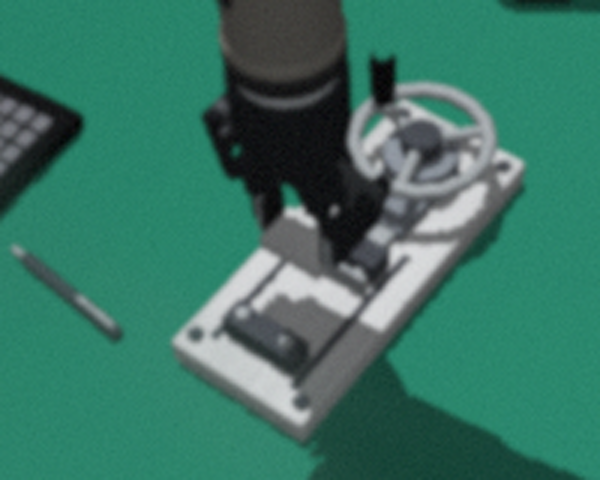

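The side crop shows the blank held square to the fixture, above the bed between the fence (at (265,335)) and the jaw (at (370,255)).

>>> arm_command([
  [[-0.5,0,1.5,20,0.005],[-0.5,0,1.3,20,0],[-0.5,0,0,15,0],[-0.5,0,0,8,0],[-0.5,0,0,4,0],[-0.5,0,0,2,0],[-0.5,0,0,1,0],[-0.5,0,0,0,0],[-0.5,0,0,0,0]],
])

```text
time: 6.42
position: [0.5714, -0.019, 0.0522]
tcp_rot: [2.316, 2.121, 0.002]
contact_force: [0.1, 0.0, -0.5]
width: 0.0482
grasp_force: 61.9
```

Run:
```python
from h import *
arc([.5697,-.0177,.0475],-4.9,1)
```

```text
1 x [ 1.15 -1.81  4.7 ] -0.0022 total [ 1.2 -1.8  4.7] -0.002 pos [ 0.5714 -0.019   0.0522] ydir -5.0 z [ 0.002 -0.    -1.   ] t 6.42 F [ 0.1  0.  -0.5] w 0.0482 g 61.9
```

>>> arm_command([
  [[-0.5,0,-1.3,2,0],[-0.5,0,0,1,0],[-0.5,0,0,0,0],[-0.5,0,0,0,0]],
])

```text
time: 6.75
position: [0.5692, -0.0191, 0.0483]
tcp_rot: [2.317, 2.122, -0.0]
contact_force: [0.1, 0.3, 0.4]
width: 0.0479
grasp_force: 61.9
```

>>> arm_command([
  [[-0.5,0,0,1,0],[-0.5,0,0,0,0],[-0.5,0,0,0,0]],
])

```text
time: 7.0
position: [0.5694, -0.0191, 0.0473]
tcp_rot: [2.317, 2.121, 0.0]
contact_force: [-0.6, -0.1, -0.3]
width: 0.0479
grasp_force: 61.9
```

>>> arm_command([
  [[-0.5,0,0,1,0],[-0.5,0,0,0.5,0],[-0.5,0,0,0,0]],
])

```text
time: 7.25
position: [0.5695, -0.0191, 0.0472]
tcp_rot: [2.316, 2.121, -0.0]
contact_force: [-2.9, -0.5, 7.3]
width: 0.0477
grasp_force: 62.8
```

>>> arm_command([
  [[0.6,0,0,0,0],[1,0,0,0,0],[1,0,0,0,0],[1,0,0,0,0],[1,0,0,-10,0],[1,0,0,-30,0],[1,0,0,-40,0],[1,0,0,-40,0],[1,0,0,-35,0]],
])

```text
time: 8.0
position: [0.5696, -0.0188, 0.204]
tcp_rot: [2.316, 2.121, 0.002]
contact_force: [0.9, -0.5, 0.6]
width: 0.0852
grasp_force: 0.0
```

Run:
```python
from h import *
arc([.6007,-.1814,.2],-5,8)
```

```text
8 x [-19.91   5.65   0.5 ] -0.0 total [-159.3   45.2    4. ] -0.0 pos [ 0.5696 -0.0188  0.204 ] ydir -5.0 z [ 0.002  0.    -1.   ] t 8.0 F [ 0.9 -0.5  0.6] w 0.0852 g 0.0
```

>>> arm_command([
  [[0.3,-20,5.6,0.5,0],[0.3,-20,5.6,0.5,0],[0.3,-20,5.6,0.5,0],[0.3,-20,5.6,0.5,0],[0.3,-20,5.6,0.5,0],[0.3,-20,5.6,0.5,0],[0.3,-20,5.6,0.5,0],[0.3,-19.5,5.6,0.5,0],[0.3,0,0,0,0]],
])

```text
time: 8.75
position: [0.5995, -0.1888, 0.1968]
tcp_rot: [2.323, 2.11, -0.005]
contact_force: [-0.7, -1.6, 0.3]
width: 0.0557
grasp_force: 0.0
```

Run:
```python
from h import *
t=optics.get_image("top");s=optics.get_image("side")
A=cv2.resize(t[195:280,230:390],(800,425),interpolation=cv2.INTER_CUBIC)[:, :400]
B=cv2.resize(s[150:330,250:430],(425,425),interpolation=cv2.INTER_CUBIC)[:,:400]
cv2.imwrite("pics/p1.png",np.hstack([A,B]))
arc([.6007,-.1814,.107],-5,8)
```

```text
8 x [ 0.18  0.11 11.24] -0.0004 total [ 1.5  0.9 89.9] -0.003 pos [ 0.5997 -0.1828  0.1969] ydir -5.2 z [-0.  0. -1.] t 8.85 F [-0.1  0.1 -0.1] w 0.0554 g 0.0
```

View pics/p1.png

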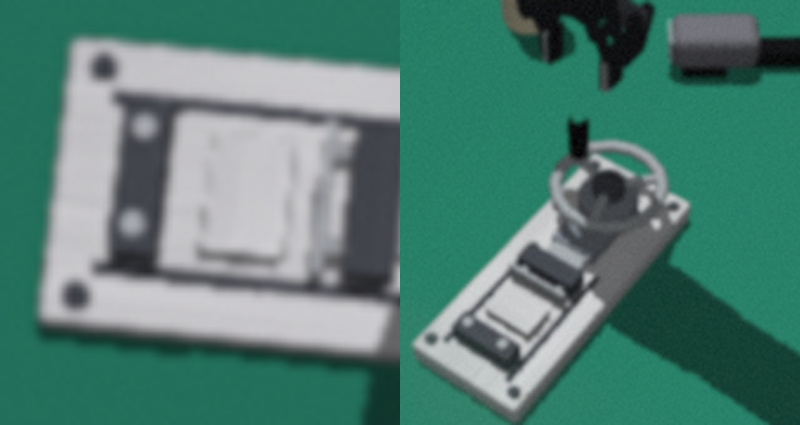

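The blank lies flat, centred and square on the bed (left panel, about (245,185)), and the gripper is above the handle (right panel, handle at (577,140)).

>>> arm_command([
  [[0.3,1.5,1,20,0],[0.3,0,0,20,0],[0.3,0,0,15,0],[0.3,0,0,15,0],[0.3,0,0,10,0],[0.3,0,0,9,0],[0.3,0,0,0,0]],
])

```text
time: 9.43
position: [0.5999, -0.1791, 0.1061]
tcp_rot: [-2.313, -2.121, 0.002]
contact_force: [-0.4, 0.1, 0.4]
width: 0.0552
grasp_force: 0.0
```

>>> arm_command([
  [[0,0,0,0,0],[-0.3,0,0,0,0],[-0.5,0,0,0,0],[-0.8,0,0,0,0],[-0.8,0,0,0,0],[-0.8,0,0,0,0],[-0.8,0,0,0,0]],
])

```text
time: 10.02
position: [0.6007, -0.1805, 0.1092]
tcp_rot: [2.317, 2.121, -0.001]
contact_force: [-3.8, 0.4, 6.2]
width: 0.0188
grasp_force: 58.8
```

Run:
```python
from h import *
t=optics.get_image("top");s=optics.get_image("side")
B=cv2.resize(s[150:280,260:400],None,fx=4,fy=4,interpolation=cv2.INTER_CUBIC)
cv2.imwrite("pics/p2.png",B)
arc([.6007,-.1814,.107],-5,8)
```

```text
8 x [-0.11  0.    0.27] -0.0001 total [-0.9  0.   2.2] -0.001 pos [ 0.6008 -0.1805  0.1092] ydir -5.0 z [-0. -0. -1.] t 10.12 F [-3.2  0.3  6. ] w 0.0193 g 58.8
```

View pics/p2.png

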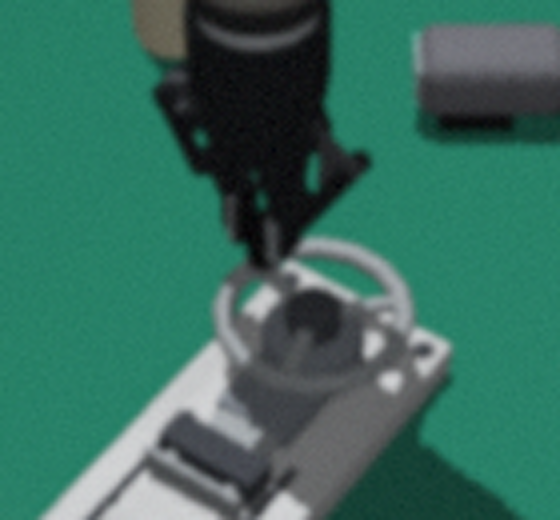

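The handle is held: the fingers meet at about (262,255) above the rim, and the opening reads 19 mm.

```bash
cat >> h.py <<'E'
C=np.array([.5579,-.1674]);A0=np.arctan2(-.0131,.0429)
def table(w0,d,n):
    s=bot.sense();M=R.from_rotvec(s["tcp_rot"]).as_matrix()
    q=lambda w:np.r_[C+.045*np.r_[np.cos(A0-w),np.sin(A0-w)],0]
    for i in range(n): print((M.T@(q(w0+d*i+d)-q(w0+d*i)))[:2].round(4)*1e3,end=" ")
    print()
def tang():
    s=bot.sense();r=(s["position"]-np.r_[C,0])[:2];a=np.arctan2(r[1],r[0])
    e=r/np.linalg.norm(r);t=np.r_[e[1],-e[0]];F=s["contact_force"]
    M=R.from_rotvec(s["tcp_rot"]).as_matrix()
    print("w mod 2pi",round((A0-a)%(2*np.pi),3),"r",round(np.linalg.norm(r)*1e3,1),"drag",round(-F[:2]@t,2),"rad",round(F[:2]@e,2),"F",F.round(1),"z",s["position"][2].round(4),"tilt",M[:2,2].round(3),"g",round(float(s["grasp_force"]),1),"Mz",s["wrist_torque"].round(2),"t",round(float(s["time"]),2))
E
python3 -c "
from h import *
tang();table(0,.2,10);table(2,.2,10)"
```

```text
w mod 2pi 0.001 r 44.8 drag -0.61 rad -3.14 F [-3.2  0.3  6. ] z 0.1092 tilt [-0. -0.] g 58.8 Mz [ 0.15  0.81 -0.02] t 10.12
[-8.6 -2.7] [-7.8 -4.4] [-6.8 -5.8] [-5.5 -7.1] [-4. -8.] [-2.3 -8.7] [-0.6 -9. ] [ 1.2 -8.9] [ 3.  -8.5] [ 4.6 -7.7] 
[ 6.  -6.7] [ 7.2 -5.3] [ 8.2 -3.8] [ 8.7 -2.1] [ 9.  -0.3] [8.9 1.5] [8.4 3.2] [7.6 4.8] [6.5 6.2] [5.1 7.4]
```

>>> arm_command([
  [[-0.8,-8.6,-2.7,0,0],[-0.8,-7.8,-4.4,0,0],[-0.8,-6.8,-5.8,0,0],[-0.8,-5.5,-7.1,0,0],[-0.8,-4,-8,0,0]],
])

```text
time: 10.53
position: [0.5745, -0.2077, 0.1092]
tcp_rot: [2.311, 2.122, 0.015]
contact_force: [5.5, 4.4, -0.8]
width: 0.0193
grasp_force: 58.6
```

```bash
python3 -c "
from h import *
tang()"
```

```text
w mod 2pi 0.883 r 43.6 drag 6.72 rad -1.95 F [ 5.5  4.4 -0.8] z 0.1092 tilt [0.01  0.003] g 58.6 Mz [ 0.76 -1.    0.03] t 10.53
```

>>> arm_command([
  [[-0.8,-2.3,-8.7,0,0],[-0.8,-0.6,-9,0,0],[-0.8,1.2,-8.9,0,0],[-0.8,3,-8.5,0,0],[-0.8,4.6,-7.7,0,0],[-0.8,6,-6.7,0,0],[-0.8,7.2,-5.3,0,0],[-0.8,8.2,-3.8,0,0],[-0.8,8.7,-2.1,0,0],[-0.8,9,-0.3,0,0]],
])

```text
time: 11.37
position: [0.5132, -0.166, 0.1091]
tcp_rot: [2.316, 2.112, -0.007]
contact_force: [-3.5, -6.9, 5.4]
width: 0.0192
grasp_force: 59.5
```

```bash
python3 -c "
from h import *
tang();table(3,.2,10);table(5,.2,10)"
```

```text
w mod 2pi 2.877 r 44.7 drag 7.0 rad 3.27 F [-3.5 -6.9  5.4] z 0.1091 tilt [ 0.001 -0.008] g 59.5 Mz [-1.33  0.73 -0.05] t 11.37
[8.9 1.5] [8.4 3.2] [7.6 4.8] [6.5 6.2] [5.1 7.4] [3.6 8.2] [1.9 8.8] [0.1 9. ] [-1.7  8.8] [-3.4  8.3] 
[-5.   7.5] [-6.4  6.3] [-7.5  4.9] [-8.3  3.3] [-8.8  1.6] [-9.  -0.2] [-8.8 -2. ] [-8.2 -3.7] [-7.3 -5.2] [-6.1 -6.6]
```

>>> arm_command([
  [[-0.8,8.9,1.5,0,0],[-0.8,8.4,3.2,0,0],[-0.8,7.6,4.8,0,0],[-0.8,6.5,6.2,0,0],[-0.8,5.1,7.4,0,0],[-0.8,3.6,8.2,0,0],[-0.8,1.9,8.8,0,0],[-0.8,0.1,9,0,0],[-0.8,-1.7,8.8,0,0],[-0.8,-3.4,8.3,0,0]],
])

```text
time: 12.2
position: [0.582, -0.1276, 0.1091]
tcp_rot: [-2.313, -2.122, 0.001]
contact_force: [-6.6, 1.7, 8.5]
width: 0.0192
grasp_force: 59.9
```

>>> arm_command([
  [[-0.8,-5,7.5,0,0],[-0.8,-6.4,6.3,0,0],[-0.8,-7.5,4.9,0,0],[-0.8,-8.3,3.3,0,0],[-0.8,-8.8,1.6,0,0]],
])

```text
time: 12.62
position: [0.6032, -0.1634, 0.1092]
tcp_rot: [-2.311, -2.122, -0.005]
contact_force: [-5.5, 6.6, 7.5]
width: 0.0192
grasp_force: 59.8
```

Run:
```python
from h import *
tang();table(6,.1,14)
t=optics.get_image("top")
cv2.imwrite("pics/j1.png",cv2.resize(t[200:275,235:335],(800,600),interpolation=cv2.INTER_CUBIC))
tang()
```

```text
w mod 2pi 5.899 r 45.5 drag 7.04 rad -4.9 F [-5.5  6.6  7.5] z 0.1092 tilt [-0.001  0.005] g 59.8 Mz [1.28 1.02 0.03] t 12.62
[-4.5  0.1] [-4.5 -0.4] [-4.4 -0.8] [-4.3 -1.2] [-4.2 -1.7] [-4.  -2.1] [-3.8 -2.5] [-3.5 -2.8] [-3.2 -3.2] [-2.9 -3.5] [-2.5 -3.7] [-2.1 -4. ] [-1.7 -4.2] [-1.3 -4.3] 
w mod 2pi 5.967 r 45.3 drag 3.75 rad -3.49 F [-3.6  3.7  6.9] z 0.1092 tilt [0.    0.003] g 59.7 Mz [ 1.05  0.72 -0.01] t 12.67
```

View pics/j1.png

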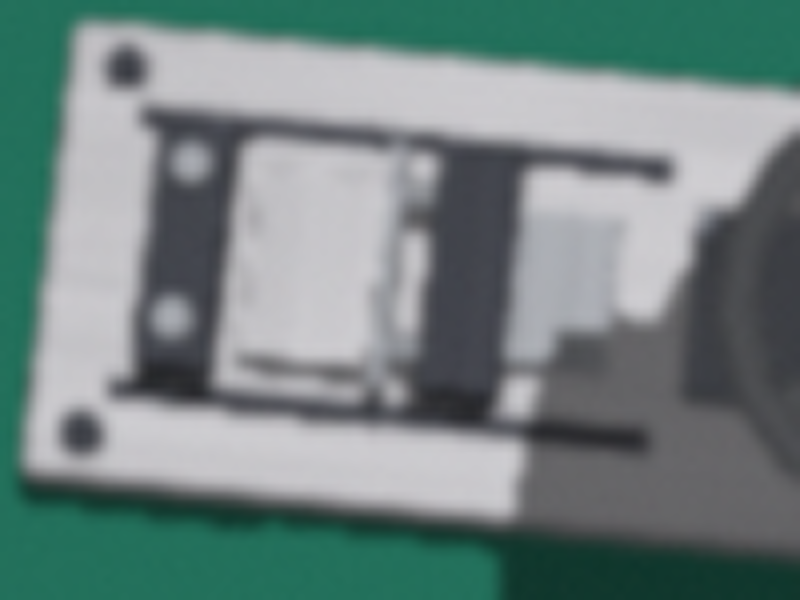

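The top crop shows the jaw face plate (x≈390) at the blank's near edge, and a gap of a few mm left between the blank and the fence (x≈235).

>>> arm_command([
  [[-0.8,-4.5,0.1,0,0],[-0.8,-4.5,-0.4,0,0],[-0.8,-4.4,-0.8,0,0],[-0.8,-4.3,-1.2,0,0],[-0.8,-4.2,-1.7,0,0],[-0.8,-4,-2.1,0,0],[-0.8,-3.8,-2.5,0,0]],
])

```text
time: 13.25
position: [0.5951, -0.1914, 0.1092]
tcp_rot: [2.313, 2.126, 0.014]
contact_force: [2.5, 6.3, 1.0]
width: 0.0192
grasp_force: 59.1
```

```bash
python3 -c "
from h import *
tang();table(6.7,.1,16)"
```

```text
w mod 2pi 0.276 r 44.2 drag 6.66 rad -1.35 F [2.5 6.3 1. ] z 0.1092 tilt [0.007 0.006] g 59.1 Mz [ 1.19 -0.51  0.04] t 13.25
[-3.5 -2.8] [-3.2 -3.2] [-2.9 -3.5] [-2.5 -3.7] [-2.1 -4. ] [-1.7 -4.2] [-1.3 -4.3] [-0.9 -4.4] [-0.4 -4.5] [ 0.  -4.5] [ 0.5 -4.5] [ 0.9 -4.4] [ 1.4 -4.3] [ 1.8 -4.1] [ 2.2 -3.9] [ 2.6 -3.7]
```

>>> arm_command([
  [[-0.8,-3.5,-2.8,0,0],[-0.8,-3.2,-3.2,0,0],[-0.8,-2.9,-3.5,0,0],[-0.8,-2.5,-3.7,0,0]],
])

```text
time: 13.58
position: [0.5819, -0.2039, 0.1092]
tcp_rot: [2.311, 2.122, 0.015]
contact_force: [5.1, 3.6, -0.7]
width: 0.0194
grasp_force: 59.0
```

```bash
python3 -c "
from h import *
tang()"
```

```text
w mod 2pi 0.694 r 43.7 drag 6.2 rad -0.18 F [ 5.1  3.6 -0.7] z 0.1092 tilt [0.01  0.003] g 59.0 Mz [ 0.74 -0.94 -0.04] t 13.58
```

>>> arm_command([
  [[-0.8,-2.1,-4,0,0],[-0.8,-1.7,-4.2,0,0],[-0.8,-1.3,-4.3,0,0]],
])

```text
time: 13.83
position: [0.5692, -0.2094, 0.1093]
tcp_rot: [2.31, 2.12, 0.013]
contact_force: [7.0, 0.8, -2.0]
width: 0.0189
grasp_force: 58.9
```

```bash
python3 -c "
from h import *
tang()"
```

```text
w mod 2pi 1.011 r 43.5 drag 6.94 rad 1.01 F [ 7.   0.8 -2. ] z 0.1093 tilt [0.01  0.001] g 58.9 Mz [ 0.43 -1.13  0.06] t 13.83
```

>>> arm_command([
  [[-0.8,-0.9,-4.4,0,0],[-0.8,-0.4,-4.5,0,0],[-0.8,0,-4.5,0,0]],
])

```text
time: 14.08
position: [0.5559, -0.2107, 0.1093]
tcp_rot: [2.31, 2.118, 0.012]
contact_force: [8.1, -0.0, -2.3]
width: 0.0195
grasp_force: 58.8
```

```bash
python3 -c "
from h import *
tang()"
```

```text
w mod 2pi 1.321 r 43.4 drag 8.13 rad -0.36 F [ 8.1 -0.  -2.3] z 0.1093 tilt [ 0.011 -0.   ] g 58.8 Mz [ 0.1  -1.27  0.01] t 14.08
```

>>> arm_command([
  [[-0.8,0.5,-4.5,0,0],[-0.8,0.9,-4.4,0,0]],
])

```text
time: 14.25
position: [0.5474, -0.2095, 0.1093]
tcp_rot: [2.31, 2.116, 0.012]
contact_force: [7.4, -1.8, -2.8]
width: 0.0192
grasp_force: 58.8
```

```bash
python3 -c "
from h import *
tang();table(7.9,.1,14)"
```

```text
w mod 2pi 1.52 r 43.4 drag 7.61 rad -0.04 F [ 7.4 -1.8 -2.8] z 0.1093 tilt [ 0.012 -0.002] g 58.8 Mz [-0.16 -1.47 -0.01] t 14.25
[ 1.4 -4.3] [ 1.8 -4.1] [ 2.2 -3.9] [ 2.6 -3.7] [ 2.9 -3.4] [ 3.2 -3.1] [ 3.5 -2.8] [ 3.8 -2.4] [ 4. -2.] [ 4.2 -1.6] [ 4.3 -1.2] [ 4.4 -0.7] [ 4.5 -0.3] [4.5 0.2]
```

>>> arm_command([
  [[-0.8,1.4,-4.3,0,0],[-0.8,1.8,-4.1,0,0]],
])

```text
time: 14.42
position: [0.5394, -0.2067, 0.1093]
tcp_rot: [2.309, 2.114, 0.011]
contact_force: [8.6, -3.4, -4.1]
width: 0.0196
grasp_force: 58.7
```

```bash
python3 -c "
from h import *
tang()"
```

```text
w mod 2pi 1.715 r 43.5 drag 9.26 rad -0.59 F [ 8.6 -3.4 -4.1] z 0.1093 tilt [ 0.012 -0.003] g 58.7 Mz [-0.55 -1.42 -0.01] t 14.42
```

>>> arm_command([
  [[-0.8,2.2,-3.9,0,0],[-0.8,2.6,-3.7,0,0]],
])

```text
time: 14.58
position: [0.5321, -0.2026, 0.1093]
tcp_rot: [2.309, 2.112, 0.009]
contact_force: [7.2, -4.5, -4.8]
width: 0.0192
grasp_force: 58.7
```

```bash
python3 -c "
from h import *
tang()"
```

```text
w mod 2pi 1.907 r 43.6 drag 8.49 rad -0.61 F [ 7.2 -4.5 -4.8] z 0.1093 tilt [ 0.012 -0.005] g 58.7 Mz [-0.91 -1.48 -0.01] t 14.58
```

>>> arm_command([
  [[-0.8,2.9,-3.4,0,0],[-0.8,3.2,-3.1,0,0]],
])

```text
time: 14.75
position: [0.5259, -0.1973, 0.1093]
tcp_rot: [2.309, 2.111, 0.007]
contact_force: [6.7, -7.7, -4.3]
width: 0.0191
grasp_force: 58.7
```

Run:
```python
from h import *
tang()
t=optics.get_image("top")
cv2.imwrite("pics/j2.png",cv2.resize(t[200:275,235:335],(800,600),interpolation=cv2.INTER_CUBIC))
tang()
```

```text
w mod 2pi 2.094 r 43.8 drag 10.21 rad 0.32 F [ 6.7 -7.7 -4.3] z 0.1093 tilt [ 0.012 -0.007] g 58.7 Mz [-1.29 -1.37  0.  ] t 14.75
w mod 2pi 2.117 r 43.8 drag 8.3 rad -1.26 F [ 6.5 -5.4 -3.7] z 0.1093 tilt [ 0.011 -0.006] g 58.8 Mz [-1.09 -1.31 -0.01] t 14.8
```

View pics/j2.png

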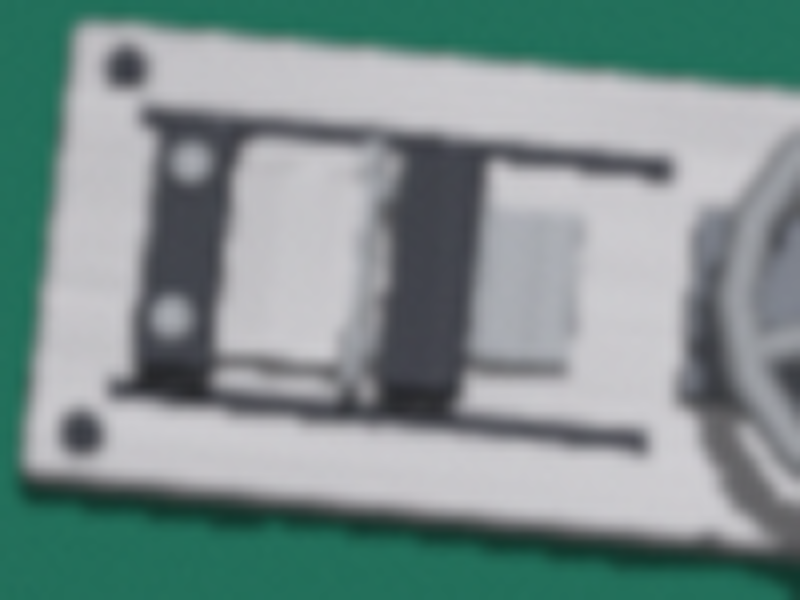

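The top crop shows the blank tight between the fence (x≈225) and the face plate (x≈370). The jaw block has advanced about 4 mm onto the plate's springs. The drag is about 3.6 N above baseline, so the clamping is near 40 N; I stop here and let go.

>>> arm_command([
  [[-0.8,-1.2,0.9,0,0],[-0.8,-1.1,0.9,0,0],[-0.8,0,0,0,0],[0.2,0,0,0,0],[0.3,0,0,0,0],[0.3,0,0,0,0],[0.3,0,0,0,0]],
])

```text
time: 15.38
position: [0.5219, -0.1948, 0.1071]
tcp_rot: [-2.315, -2.121, 0.002]
contact_force: [0.6, 0.0, 0.2]
width: 0.055
grasp_force: 0.0
```

```bash
python3 -c "
from h import *
tang();print(bot.sense()['width'])"
```

```text
w mod 2pi 2.195 r 45.2 drag 0.36 rad -0.51 F [0.6 0.  0.2] z 0.1071 tilt [-0.002  0.001] g 0.0 Mz [ 0.07  0.04 -0.01] t 15.38
0.055000994549826626
```

>>> arm_command([
  [[0.3,0,0,-10,0],[0.3,0,0,-30,0],[0.3,0,0,-40,0],[0.3,0,0,-40,0],[0.3,0,0,-20,0],[0.3,0,0,0,0],[0.3,0,0,0,0],[0.3,0,0,0,0]],
])

```text
time: 16.05
position: [0.5222, -0.1951, 0.2472]
tcp_rot: [-2.316, -2.121, 0.002]
contact_force: [-0.5, 0.1, -0.4]
width: 0.0557
grasp_force: 0.0
```

Run:
```python
from h import *
t=optics.get_image("top");a=cv2.imread("pics/j2.png");b=cv2.resize(t[200:275,235:335],(800,600),interpolation=cv2.INTER_CUBIC)
g=lambda i:cv2.cvtColor(i,cv2.COLOR_BGR2GRAY).astype(np.float32)[150:400,330:600]
print(cv2.phaseCorrelate(g(a),g(b)))
s=optics.get_image("side");u,v=[int(k) for k in proj("side",[.53,-.195,.127])]
f=lambda i:(i[v-12:v+12,u-15:u+15].max(2)<45)
ys,xs=np.nonzero(f(s));print("handle px",u,v,xs.mean()+u-15,ys.mean()+v-12,len(xs))
for d in(1.95,2.0,2.1,2.2): print(d,proj("side",np.r_[C+.045*np.r_[np.cos(A0-d),np.sin(A0-d)],.105]).round(1))
```

```text
((-0.027063752316166756, 0.028233941788670336), 0.9666241079824942)
handle px 356 206 357.90909090909093 213.6909090909091 55
1.95 [358.  211.5]
2.0 [358.4 212.2]
2.1 [359.  213.6]
2.2 [359.4 215.1]
```

```bash
python3 -c "
from rig import bot
print(bot.hand_in())"
```

```text
the job is handed in; nothing more can be done
None
```

The blank lies flat and square on the bed, clamped at an estimated 40–50 N against the fence after about 8.4 rad of winding; the wheel was let go, the disc, pen and scanner were left alone, and the job is handed in (no verdict returned).

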